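# Turn the bench magnifier lamp up to full at its edge thumbwheel

### The arm

A 6-joint arm with a two-finger parallel gripper is mounted at the origin on the work surface. World frame = base frame: x ahead of the robot, y to its left, z up, the work surface at z = 0. Lengths are in m, angles in rad, forces in N, time in s.
With the tool pointing down it reaches from about 0.25 to 0.775 m from the base axis. Payload 4 kg.
Tool frame: the origin (TCP) lies between the finger pads; the fingertips stand 25 mm ahead of it and the grasp point (between the pads) lies 6 mm ahead of it (robot.tip_reach is the z of the fingertips in the tool frame, in m); z points along the fingers, y is the line along which they close (so a half turn about z gives the same grasp; the last joint's range is limited). The gripper opens to 94 mm and grips with 3 to 60 N. Pads are 16 mm wide; open, the fingers measure 119 mm over their backs; the gripper's body (75 mm by 177 mm) begins 78 mm behind the grasp point.
Start: joints at [1.232, 0.087, 1.371, -0, 1.684, -0.103], TCP at [0.128, 0.535, 0.231] pointing down, gripper open.
Joint ranges: [-3.1, 3.1], [-0.76, 2.03], [0.27, 2.55], [-1.08, 4.22], [0.17, 2.65], [-2.57, 2.57]. Speed limits (rad/s): [2.79, 2.79, 3.14, 3.14, 3.14, 3.14].

### API

Orientations are given as [roll, pitch, yaw] about the fixed x, y, z axes, in that order (R = Rz(yaw) Ry(pitch) Rx(roll)).
In Python, from bench import robot gives the robot as it stands. The module is installed in compiled form; this text tells all that it offers.
- The arm moves only by the shell command python3 -m handwheel 'ROWS'. ROWS is JSON, a list of rows, each a list of 3 entries, a list of its own where there are three numbers: the turn, a rotation vector about the world's x, y, z in units of 90 degrees (1.0 is 90 degrees), then the shift along the world's x, y, z in units of 0.05 m (1.0 is 0.05 m), then the closure, from 0 (fully open) to 1 (shut). A call has 1 to 5 rows; each row shifts and turns the commanded pose from where the row before left it; what a row does not reach is not made up. A row lasts 1/10 s, in which the tool goes at most 50 mm and 8.59 degrees, less where a joint would pass 70% of its speed; a pose out of reach is approached as far as the arm can. A call with a number of a shift or a turn outside -1 to 1 is refused whole. A call with a gripper value outside its range is refused whole. The fingers move at their own pace and stop on an object; the grip force is fixed at half the most. Time passes only in rows, so rows that do not move let the fingers close. It gives the time, the measured TCP pose, the force, the opening and the grip force at its end, in the units of the state.
- robot.get_obs(): the state, without advancing time (a new reading comes with each control period).
- robot.snapshot(name): name is "scene" or "top" or "wrist"; returns (picture, depth): 400x640x3 uint8, red, green, blue; 400x640 float32, m along the optical axis (not along the pixel's ray), 0 where there is no reading.
- robot.calibration(name): a dict with "mtx" (3x3 intrinsics, pixels), "extrinsics" (4x4, takes a point from camera to world coordinates); the wrist camera has in their place "hand_eye" (4x4, takes a point from camera to tool coordinates, whose origin is the TCP and whose axes are the flange's). Camera axes: x right, y down, z forward; pixel columns grow to the right and rows downward; lengths in m; the calibration is good to about 2 mm. A picture is of the moment at which its call begins: read the wrist's pose just before it. calibration takes no time and is no camera call.
- robot.close_job(): hands the job in; it is judged then, once.
Trained networks look in the newest picture that a camera, given by its name, has taken for a name from the list of things; names that differ only in an ending like _2 or _b are one class to them, and where a whole thing is asked for, a point or a joint stands for the part that bears it (a point fixed in the world has none). Each returns a list of dicts, best first, with "p" (0 to 1); they miss things now and then, are a little off and sometimes report something else, mostly with a low value. They report only what shows in the picture. A call takes as long as a camera call.
- robot.boxes_of(query, camera): "bbox" ([left, top, right, bottom] in pixels, round what is visible of it).
The state is a dict: "time": time; "joint_positions": joint angles; "qvel": joint speeds; "joint_torque": joint torques, N m; "tool_pos": TCP position; "ee_rot": TCP orientation; "wrist_force": force on the tool from outside, world axes, zero at the start; "wrist_torque": the same for the moment, N m; "width": finger opening in m; "finger_force": force on a finger pad.
Only numpy, scipy, OpenCV 4.12 (cv2) and the standard library are available. Lean on these libraries where they do the work, as an engineer would, in place of code of your own. Each camera call takes 0.05 s, during which the arm holds its last target. There are 200 camera calls.

### The job

The technician needs the magnifier lamp at full brightness for inspecting boards. On the grey three-module control strip, roll the widest of the three black thumbwheels all the way round towards the thick end of the white wedge printed beside it, until it is at its stop. Leave the two narrow wheels as they are set.

Things in the scene. Friction and masses are not known exactly. Their poses are not given: they have to be found in the camera images.
- lamp_wheel (a joint): Brightness wheel: black knurled disc on edge in a slot, 68 mm across, 24 mm wide (the widest), its top 12 mm above the panel. Rad: 0 = dim stop, 1.4 = full stop; its top moves to +x of point lamp_crown as it grows. White line across the rim: 0.7 rad before the top at 0, 0.7 past it at 1.4. Friction about 1 N at the rim, stays where left; a fingertip pressing a few N rolls it, about 30 mm a stroke.
- lamp_crown (a point): Highest point of the lamp wheel, mid-width, 83 mm above the bench; fixed to the module, does not turn. x = way the wheel's top must travel (to the wedge's thick end, roughly away from the robot), y = along the axle, z up. Grey module 110 (x) by 66 (y) by 60 mm high, slot 56 mm along x. Three modules side by side along y, 76 mm apart, in any order. Loose things nearby are under 50 mm high.
- fan_mark (a point): Fume-fan wheel, one of the two narrow thumbwheels. Like the lamp wheel (68 mm across, crown 12 mm above the panel) but only 9 mm wide, in its own module. This point lies on the rim at the middle of its white line and travels with the wheel. It turns easily and must stay as it is.
- iron_mark (a point): Soldering-iron wheel, the other narrow thumbwheel. Like the lamp wheel (68 mm across, crown 12 mm above the panel) but only 9 mm wide, in its own module. This point lies on the rim at the middle of its white line and travels with the wheel. It turns easily and must stay as it is.

How it is judged:
By the outcome, as a careful person would: the job done as asked, in the order asked, and still so for the second after the job is handed in, with the robot touching nothing.
It also fails if it takes over 35 s, if anything falls off the work surface, if the arm or the gripper's body presses on something with over 40 N, if the wrist force passes 120 N, or if a joint passes its speed limit or range.

## Working session

There is one attempt and no reset: what is moved stays moved. The work goes in short steps, Python scripts to look and compute and a shell command to move; the robot and the scene stay as the last step left them, time stands still between calls to the robot, and variables do not carry over. Pictures are saved under pics/ and viewed, at most 10 in all, crops included, and the job is handed in when it is done.

```bash
mkdir -p pics
cat > h.py <<'E'
import numpy as np, cv2
from bench import robot
def cam(name):
    c=robot.calibration(name); return np.array(c["mtx"]),np.array(c["extrinsics"])
def world(name,depth):
    K,T=cam(name); v,u=np.mgrid[:400,:640]
    P=np.stack([(u-K[0,2])/K[0,0]*depth,(v-K[1,2])/K[1,1]*depth,depth],-1)
    return P@T[:3,:3].T+T[:3,3]
E
python3 - <<'E'
from h import *
o=robot.get_obs();print(o["time"],o["tool_pos"],o["ee_rot"],o["width"])
for n in("top","scene"):
    im,d=robot.snapshot(n);np.savez(n+".npz",im=im,d=d);cv2.imwrite(f"pics/{n}0.png",im[...,::-1])
    W=world(n,d)
    for q in("lamp_wheel","fan_mark","iron_mark"):
        for b in robot.boxes_of(q,n)[:3]:
            l,t,r,bb=[int(x) for x in b["bbox"]];p=W[t:bb+1,l:r+1].reshape(-1,3);p=p[p[:,2]>.06]
            print(n,q,round(b["p"],2),b["bbox"],np.median(p,0) if len(p) else None)
E
```

```text
0.0 [0.12834658 0.53432079 0.22934627] [-3.13948961e+00 -1.80234124e-04  2.90577507e+00] 0.09378389344087876
top lamp_wheel 0.59 [308.7, 202.4, 324.7, 236.0] [0.54071812 0.03766356 0.07963682]
top fan_mark 0.66 [401.8, 204.4, 407.1, 236.8] [ 0.53793195 -0.10956543  0.07533973]
scene lamp_wheel 0.73 [288.2, 196.3, 318.2, 219.9] [0.54911578 0.03850584 0.07428185]
scene fan_mark 0.78 [198.7, 233.1, 213.2, 263.3] [ 0.5456467  -0.11357973  0.07128799]
scene iron_mark 0.54 [244.4, 215.9, 268.9, 241.6] [ 0.54687998 -0.03889857  0.07090491]
```

Run:
```python
from h import *
a=np.load("top.npz")["im"][150:290,240:460,::-1];cv2.imwrite("pics/top1.png",cv2.resize(a,(780,496),interpolation=cv2.INTER_CUBIC))
a=np.load("scene.npz")["im"][130:310,150:390,::-1];cv2.imwrite("pics/sc1.png",cv2.resize(a,(800,600),interpolation=cv2.INTER_CUBIC))
d=np.load("top.npz")["d"];W=world("top",d)
for lo,hi in((.064,.069),(.07,.078),(.078,.09)):
    m=((W[...,2]>lo)&(W[...,2]<hi)).astype(np.uint8);n,_,s,c=cv2.connectedComponentsWithStats(m)
    for i in range(1,n):
        if s[i,4]>15: 
            p=W[_==i];print(lo,s[i],p.mean(0).round(4))
            if s[i,4]>40: 
                r=cv2.minAreaRect(p[:,:2].astype(np.float32)*1000);print(r)
```

```text
0.064 [103   4  21   9  46] [0.9336 0.4009 0.0666]
((934.4848022460938, 400.055908203125), (14.687034606933594, 36.241539001464844), 22.477678298950195)
0.064 [125   5  21   3  35] [0.9351 0.3591 0.0663]
0.064 [147   4  10   4  20] [0.9352 0.3288 0.0667]
0.064 [158   4  75   5 146] [0.9351 0.2515 0.0666]
((935.6016845703125, 251.6376190185547), (5.058368682861328, 132.51278686523438), 0.634830117225647)
0.064 [234  10   2  17  18] [0.9134 0.1797 0.066 ]
0.064 [99 14  6 32 56] [0.8869 0.4147 0.0666]
((887.30322265625, 415.42010498046875), (63.08528518676758, 4.6740312576293945), 0.8184400200843811)
0.064 [374  33  28  18  82] [ 0.864  -0.0946  0.0663]
((867.528076171875, -96.5395736694336), (51.41609573364258, 26.573938369750977), 74.90848541259766)
0.064 [271  41  30  11  53] [0.8546 0.086  0.0667]
((856.912353515625, 86.8855209350586), (15.973435401916504, 52.99677276611328), 7.487303256988525)
0.064 [96 47  6 36 65] [0.8225 0.4148 0.0668]
((819.9155883789062, 415.9871826171875), (67.12567901611328, 5.950480937957764), 1.6019890308380127)
0.064 [321  50  26   8  37] [0.8434 0.0024 0
[... 3400 characters left out ...]
38, 0.5083675384521484), (55.85007095336914, 19.93984031677246), 87.42841339111328)
0.078 [  0  56  18  88 394] [0.7356 0.5474 0.0838]
((751.5262451171875, 550.6666870117188), (156.00169372558594, 26.594282150268555), 6.936615467071533)
0.078 [309 207  14  25 315] [0.5414 0.0386 0.082 ]
((541.3985595703125, 38.32952880859375), (21.634353637695312, 39.99717712402344), 89.17851257324219)
0.078 [359 207   6  25 129] [ 0.5398 -0.0374  0.0819]
((540.4585571289062, -37.64738082885742), (8.788435935974121, 40.41745376586914), 88.33440399169922)
0.078 [403 208   7  24 128] [ 0.5383 -0.1127  0.082 ]
((538.796142578125, -113.15509796142578), (38.871456146240234, 8.995469093322754), 0.3375009000301361)
```

View pics/top1.png

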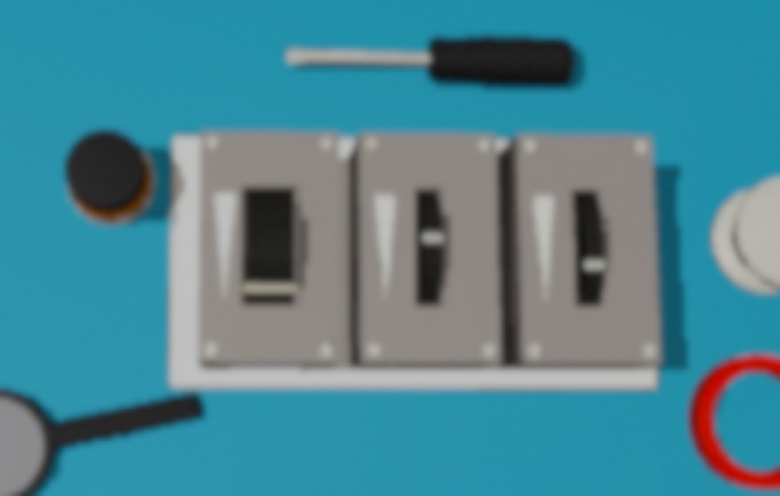

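View pics/sc1.png

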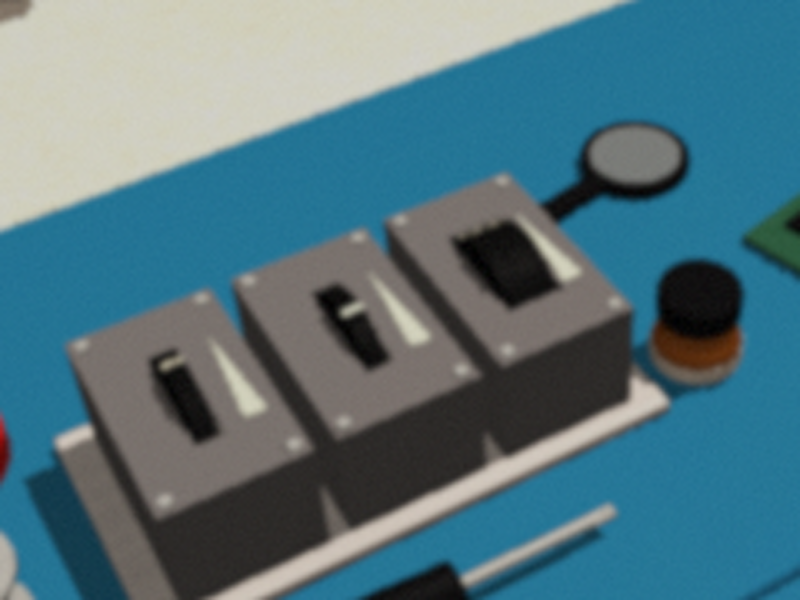

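Top view: the lamp module is the left one, with its wheel at full-picture px (316,219), which is world (0.541, 0.039). Its white line is at the near end, so it's dim, and the wedge's thick end is at +x. The narrow wheels are at about px (362,219) and (406,220).

I'll close the fingers and go above the near side of the wheel.

```bash
python3 -m handwheel '[[[0,0,0.07],[0.6,-0.74,0],1],[[0,0,0.067],[0.6,-0.74,0],1],[[0,0,0],[0.6,-0.74,0],1],[[0,0,0],[0.6,-0.74,0],1],[[0,0,0],[0.6,-0.74,0],1]]'
python3 -m handwheel '[[[0,0,0],[0.6,-0.74,0],1],[[0,0,0],[0.6,-0.74,0],1],[[0,0,0],[0.6,-0.74,0],1],[[0,0,0],[0.6,-0.74,0],1],[[0,0,0],[0.6,-0.74,0],1]]'
```

```text
time: 0.9
tool_pos: [0.2792, 0.3483, 0.2307]
ee_rot: [3.141, 0.001, 3.122]
wrist_force: [1.0, 0.0, 0.3]
width: 0.0574
finger_force: 0.0
time: 1.4
tool_pos: [0.4294, 0.1631, 0.2308]
ee_rot: [3.141, 0.001, 3.121]
wrist_force: [0.5, 1.7, -0.9]
width: 0.0178
finger_force: 0.0
```

```bash
python3 -m handwheel '[[[0,0,0],[0.6,-0.74,0],1],[[0,0,0],[0.6,-0.74,0],1],[[0,0,0],[0.6,-0.74,0],1],[[0,0,0],[0.1,-0.27,-0.9],1],[[0,0,0],[0,0,-0.9],1]]'
python3 -m handwheel '[[[0,0,0],[0,0,-0.1],1],[[0,0,0],[0,0,0],1],[[0,0,0],[0,0,0],1]]'
python3 - <<'E'
from h import *
print(robot.get_obs()["tool_pos"],robot.get_obs()["ee_rot"])
im,d=robot.snapshot("wrist");cv2.imwrite("pics/w0.png",im[...,::-1])
im,d=robot.snapshot("top");cv2.imwrite("pics/t2.png",cv2.resize(im[150:290,240:460,::-1],(780,496)))
E
```

```text
time: 1.9
tool_pos: [0.526, 0.0376, 0.141]
ee_rot: [-3.141, 0.005, 3.117]
wrist_force: [0.8, 0.6, -1.5]
width: 0.0005
finger_force: 0.0
time: 2.2
tool_pos: [0.5249, 0.0407, 0.1383]
ee_rot: [3.141, 0.005, 3.122]
wrist_force: [0.8, -0.1, -0.1]
width: 0.0006
finger_force: 0.0
[0.52493364 0.04073511 0.13832936] [3.14148125 0.00451432 3.12185973]
```

View pics/w0.png

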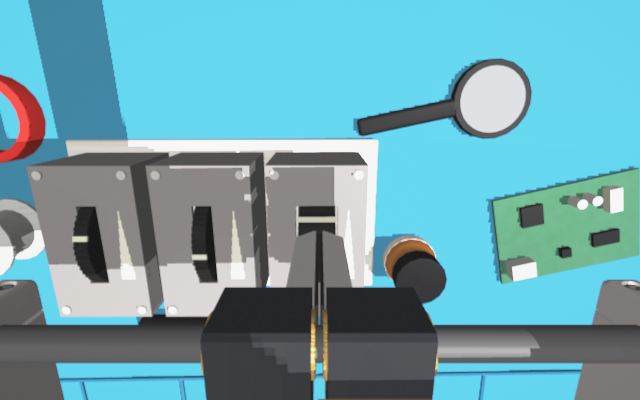

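The wrist view shows the closed fingertips just above the lamp wheel (318,235). The white line is at its near end (318,218), and the other two wheels are clear. Next: lower, then stroke.

```bash
python3 -m handwheel '[[[0,0,0],[0,0,-0.4],1],[[0,0,0],[0,0,0],1],[[0,0,0],[0,0,-0.1],1],[[0,0,0],[0,0,0],1]]'; python3 -m handwheel '[[[0,0,0],[0,0,-0.06],1],[[0,0,0],[0,0,0],1]]'
```

```text
time: 2.7
tool_pos: [0.5238, 0.0404, 0.1112]
ee_rot: [3.142, 0.001, 3.121]
wrist_force: [-0.5, -0.6, -0.6]
width: 0.0002
finger_force: 0.0
time: 2.9
tool_pos: [0.5236, 0.0403, 0.1076]
ee_rot: [3.142, 0.0, 3.121]
wrist_force: [0.4, -0.5, 0.3]
width: 0.0006
finger_force: 0.0
```

```bash
python3 -m handwheel '[[[0,0,0],[0,0,-0.04],1],[[0,0,0],[0,0,0],1]]'; python3 -m handwheel '[[[0,0,0],[0,0,-0.04],1],[[0,0,0],[0,0,0],1]]'
```

```text
time: 3.1
tool_pos: [0.5239, 0.0403, 0.1064]
ee_rot: [3.141, 0.001, 3.121]
wrist_force: [-1.9, 0.7, 4.0]
width: 0.0003
finger_force: 1.8
time: 3.3
tool_pos: [0.5241, 0.0403, 0.106]
ee_rot: [3.142, 0.002, 3.121]
wrist_force: [-3.9, 0.7, 9.6]
width: 0.0005
finger_force: 5.4
```

```bash
python3 -m handwheel '[[[0,0,0],[0.12,0,0.01],1],[[0,0,0],[0.12,0,0],1],[[0,0,0],[0.12,0,0],1]]';python3 -m handwheel '[[[0,0,0],[0.12,0,0],1],[[0,0,0],[0.12,0,-0.02],1]]'
```

```text
time: 3.6
tool_pos: [0.5439, 0.04, 0.108]
ee_rot: [-3.141, 0.007, 3.121]
wrist_force: [-1.9, -0.2, 11.1]
width: 0.0005
finger_force: 6.1
time: 3.8
tool_pos: [0.5564, 0.0398, 0.1071]
ee_rot: [-3.141, 0.008, 3.121]
wrist_force: [1.9, -1.3, 9.3]
width: 0.0003
finger_force: 4.7
```

```bash
python3 -m handwheel '[[[0,0,0],[0.1,0,-0.03],1],[[0,0,0],[0.08,0,-0.03],1]]'; python3 -m handwheel '[[[0,0,0],[0,0,0.5],1],[[0,0,0],[-0.85,0,0.1],1],[[0,0,0],[0,0,0],1]]'
python3 - <<'E'
from h import *
print(robot.get_obs()["tool_pos"])
im,d=robot.snapshot("wrist");cv2.imwrite("pics/w1.png",im[130:320,0:400,::-1])
E
```

```text
time: 4.0
tool_pos: [0.566, 0.0397, 0.1035]
ee_rot: [-3.141, 0.009, 3.121]
wrist_force: [1.9, -1.4, 6.9]
width: 0.0007
finger_force: 3.6
time: 4.3
tool_pos: [0.5163, 0.0405, 0.1294]
ee_rot: [3.141, -0.004, 3.121]
wrist_force: [0.2, 1.0, 0.6]
width: 0.0006
finger_force: 0.0
[0.51631115 0.0405065  0.12935919]
```

View pics/w1.png

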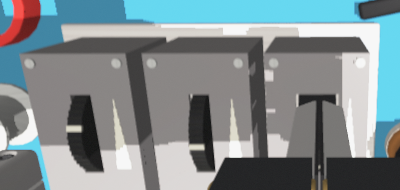

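The white line has left the near end and is now hidden by the finger. The narrow wheels are unchanged. Second stroke.

```bash
python3 -m handwheel '[[[0,0,0],[0.12,0,-0.4],1],[[0,0,0],[0,0,0],1]]'; python3 -m handwheel '[[[0,0,0],[0,0,-0.08],1],[[0,0,0],[0,0,0],1]]'
```

```text
time: 4.55
tool_pos: [0.5255, 0.0402, 0.1077]
ee_rot: [3.141, -0.003, 3.121]
wrist_force: [-1.0, -0.2, -0.8]
width: 0.0003
finger_force: 0.0
time: 4.75
tool_pos: [0.5266, 0.0402, 0.1072]
ee_rot: [-3.142, 0.001, 3.121]
wrist_force: [-1.2, 0.1, 3.0]
width: 0.0007
finger_force: 1.7
```

```bash
python3 -m handwheel '[[[0,0,0],[0,0,-0.03],1],[[0,0,0],[0.12,0,0],1],[[0,0,0],[0.12,0,0],1]]';python3 -m handwheel '[[[0,0,0],[0.12,0,-0.01],1],[[0,0,0],[0.12,0,-0.03],1]]';python3 -m handwheel '[[[0,0,0],[0.1,0,-0.03],1],[[0,0,0],[0.08,0,-0.03],1]]'; python3 -m handwheel '[[[0,0,0],[0,0,0.5],1],[[0,0,0],[-0.85,0,0.9],1],[[0,0,0],[-0.9,0,0.5],1],[[0,0,0],[-0.9,0,0],1],[[0,0,0],[0,0,0],1]]'
python3 - <<'E'
from h import *
print(robot.get_obs()["tool_pos"])
im,d=robot.snapshot("top");a=cv2.resize(im[150:290,240:460,::-1],(780,496),interpolation=cv2.INTER_CUBIC)
im,d=robot.snapshot("wrist");cv2.imwrite("pics/w2.png",im[...,::-1]);cv2.imwrite("pics/t3.png",a)
E
```

```text
time: 5.05
tool_pos: [0.5299, 0.0403, 0.1068]
ee_rot: [-3.141, -0.021, 3.121]
wrist_force: [-34.4, -1.1, 29.6]
width: 0.0006
finger_force: 16.6
time: 5.25
tool_pos: [0.5319, 0.0404, 0.1063]
ee_rot: [-3.14, -0.047, 3.122]
wrist_force: [-62.5, -0.2, 57.0]
width: 0.0007
finger_force: 31.6
time: 5.45
tool_pos: [0.533, 0.0404, 0.106]
ee_rot: [-3.139, -0.066, 3.122]
wrist_force: [-76.9, -1.8, 73.4]
width: 0.0006
finger_force: 40.0
time: 5.95
tool_pos: [0.432, 0.0406, 0.1856]
ee_rot: [3.141, -0.0, 3.121]
wrist_force: [-0.4, 0.2, 0.7]
width: 0.0006
finger_force: 0.0
[0.43203475 0.0405899  0.18560675]
```

View pics/w2.png

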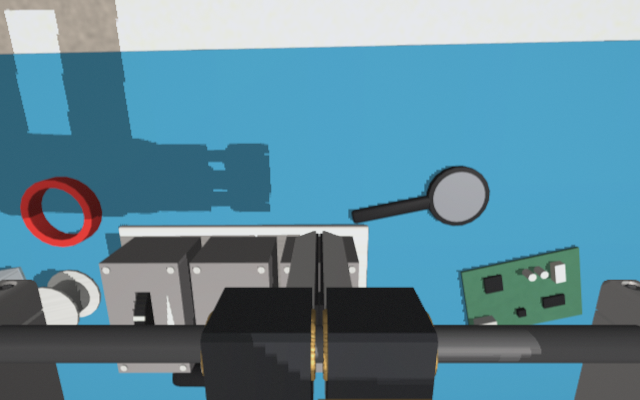

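That stroke jammed hard: about 106 N at the wrist, so the wheel is probably at its stop. I shouldn't have chained those calls. Checking from above.

View pics/t3.png

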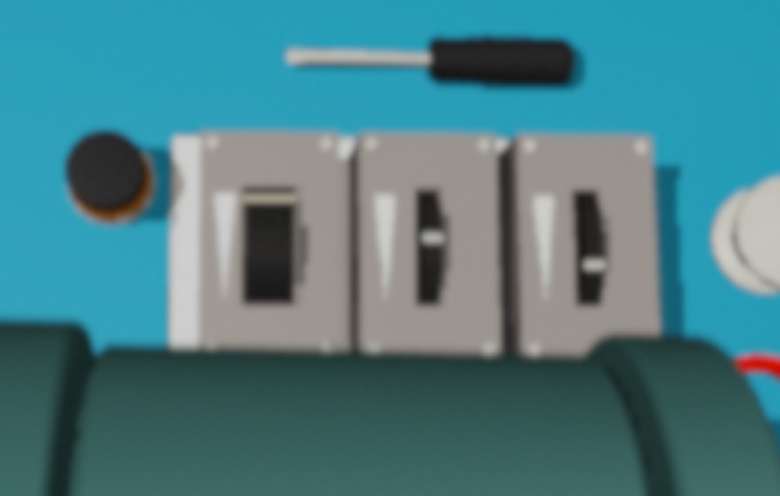

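The lamp wheel's line is now at the far end, crop px (270,198); it was at (270,289). That is about 43.5 mm of travel, against 43.8 mm for the full 1.4 rad. The narrow wheels' lines are still at (431,237) and (593,264).

```bash
python3 -c "
from bench import robot
print(robot.close_job())"
```

```text
the job is handed in; nothing more can be done
None
```

The lamp wheel is at its full-brightness stop, both narrow wheels are unmoved, and the job is handed in; I overpressed at the stop, with wrist force reaching about 106 N, under the 120 N limit.

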